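# Release the transit lock screw of a sample-slide unit and open its carriage

### The job

The captive transit screw on top of the small sample-slide unit locks its carriage shut. Pull the screw's round knob straight up against its spring, turn it anticlockwise under that pull so that it catches its thread, and drive it until it is fully out and stays out by itself, never straining the thread with more than about 25 N. Then draw the carriage fully open by its upright post, and leave the corked vial beside the unit standing where it is.

Things in the scene. Friction and masses are not known exactly. Their poses are not given: they have to be found in the camera images.
- slide_unit: grey box-shaped bench unit, 150 (x) x 84 (y) x 68 mm high, fixed to the worktop; origin: centre of its underside; its -x axis points out of its front, the way the carriage opens; z up. Nothing stands on its roof but the screw
- collar_top (a point): centre of the top of the round steel flange (42 mm diameter, z 72 mm) on the unit's roof, on the screw's axis, 25 mm behind the unit's centre. Fixed to the unit. Turning the screw takes 0.1 N m, up to about 0.2 N m where it rises in the thread; then a solid stop
- knob_top (a point): centre of the top face of the black knurled round knob of the captive screw (28 mm diameter, 23 mm tall, vertical axis). Screw down: top at z 96 mm, the knob's underside 1 mm above the flange. The point rises with the screw but does not turn: how far the screw is turned cannot be read
- lock_lift (a joint): lift of the captive screw (m), 0 = down, locked. A spring pulls it down with 4 N plus 0.3 N per mm. It lifts freely 5 mm, then its lug meets the closed underside of the thread collar; under the thread's mouth it lifts to 15 mm. In the thread it has 2 to 3 mm axial play; at the stop it reads 21 mm while pulled, 18 mm when let go, and stays. Its tip leaves the carriage at 16 mm
- thread_collar: hidden steel collar inside the unit, on the screw's axis; origin level with the unit's underside. Only the lug touches it: that force is the thread load. Anticlockwise from above: 0.2 to 0.6 rad closed, 0.5 rad mouth (lift over 13 mm before turning on, else a solid step blocks it), from 0.2 rad on the thread holds it when let go (before that it drops to 0), 1 rad rising 6 mm, 0.35 rad level, stop
- carriage (a joint): travel of the sample carriage (m), 0 = shut, 0.055 = fully open at its stop, moving along the unit's -x; friction about 2 N. Blocked after 1 mm while the screw's tip is in it
- pull_post_top (a point): centre of the top of the steel upright post on the carriage's front (16 mm diameter, top at z 70 mm, free from z 17 mm up); 40 mm before the unit's front face when shut. Moves with the carriage
- vial: corked glass vial, 21 mm diameter, 60 mm tall, standing loose to the left of the unit; origin: centre of its underside

How it is judged:
By the outcome, as a careful person would: the job done as asked, in the order asked, and still so for the second after the job is handed in, with the robot touching nothing.
It also fails if it takes over 72 s, if anything falls off the work surface, if the arm or the gripper's body presses on something with over 40 N, if the wrist force passes 120 N, or if a joint passes its speed limit or range.

### The arm

A 7-joint arm with a two-finger parallel gripper is mounted at the origin on a cart in front of the work surface, level with it; the furniture and walls round the work are solid. World frame = base frame: x ahead of the robot, y to its left, z up, the work surface at z = 0. Lengths are in m, angles in rad, forces in N, time in s.
With the tool pointing down it reaches from about 0.4 to 0.85 m from the base axis. Payload 4.5 kg.
Tool frame: the origin (TCP) lies where the fingers leave the gripper's body, on its centre line; the fingertips stand 64 mm ahead of it and the grasp point (between the pads) lies 45 mm ahead of it; z points along the fingers, y is the line along which they close (so a half turn about z gives the same grasp; the last joint's range is limited). The gripper opens to 88 mm and grips with 3 to 60 N. Pads are 18 mm wide; open, the fingers measure 123 mm over their backs; the gripper's body (75 mm by 187 mm) begins 45 mm behind the grasp point.
Start: joints at [-1.272, 0.689, -0.195, 1.565, 0.157, 0.902, -0.215], TCP at [0.164, 0.603, 0.303] pointing down, gripper open.
Joint ranges: [-3.01, 3.01], [-0.46, 2.08], [-1.47, 1.51], [0.13, 2.56], [-1, 4.14], [0.04, 2.09], [-2.66, 2.66]. Speed limits (rad/s): [2.57, 2.57, 3.14, 3.14, 3.14, 3.14, 3.14].

### API

Orientations are given as a unit quaternion [x, y, z, w].
In Python, from plant import r gives the robot as it stands.
- The arm moves only by the tool play_rows, never from a script. Its arguments are lists of equal length, an entry for each row: "translation": the shift along the tool's x, y, z in m, a list of three; "delta_rot": the turn, a rotation vector about the tool's x, y, z in degrees, a list of three; "grip": the opening, from -1 (shut) to 1 (fully open). In form: {"translation": [[x, y, z], ...], "delta_rot": [[rx, ry, rz], ...], "grip": [grip, ...]}. A call has 1 to 20 rows; each row shifts and turns the commanded pose from where the row before left it, along the tool's axes as they then stand; what a row does not reach is not made up. A row lasts 1/8 s, in which the tool goes at most 62.5 mm and 10.7 degrees, less where a joint would pass 70% of its speed; a pose out of reach is approached as far as the arm can. A call with a gripper value outside its range is refused whole. The fingers move at their own pace and stop on an object; "squeeze" is the grip in N (left out, the last holds). Time passes only in rows, so rows that do not move let the fingers close. It gives the time, the measured TCP pose, the force, the opening and the grip force at its end, in the units of the state.
- r.get_state(): the state, without advancing time (a new reading comes with each control period).
- r.snapshot(name): name is "scene" or "top"; returns the picture (400x640x3 uint8, blue, green, red); there is no depth.
- r.get_calibration(name): a dict with "intrinsics" (3x3 intrinsics, pixels), "k1" (the pictures are not rectified: a ray, as slopes to the right and down, at radius r is drawn at 1 + k1 r^2 times it, then the intrinsics apply), "eye" and "rotation" of the camera in the world. Camera axes: x right, y up, looking along -z (the intrinsics and any distortion apply to the point x, -y, -z); pixel columns grow to the right and rows downward; lengths in m; the calibration is good to about 2 mm. A picture is of the moment at which its call begins. get_calibration takes no time and is no camera call.
- r.finish_job(): hands the job in; it is judged then, once.
Trained networks look in the newest picture that a camera, given by its name, has taken for a name from the list of things; names that differ only in an ending like _2 or _b are one class to them, and where a whole thing is asked for, a point or a joint stands for the part that bears it (a point fixed in the world has none). Each returns a list of dicts, best first, with "confidence" (0 to 1); they miss things now and then, are a little off and sometimes report something else, mostly with a low value. They report only what shows in the picture. A call takes as long as a camera call.
- r.look_for(camera, target): "point" ([x, y, z] in m, in world coordinates, good to about 4 mm: the middle of the surface that is visible of it).
- r.silhouettes(camera, target): "pixels" (400x640 bool, what is visible of it).
The state is a dict: "clock": time; "q": joint angles; "qd": joint speeds; "joint_torque": joint torques, N m; "tool_pos": TCP position; "eef_rot": TCP orientation; "contact_force": force on the tool from outside, world axes, zero at the start; "moment": the same for the moment, N m; "opening": opening from 0.0 (shut) to 1.0 (fully open); "finger_force": force on a finger pad.
Only numpy, scipy, OpenCV 4.12 (cv2) and the standard library are available. Lean on these libraries where they do the work, as an engineer would, in place of code of your own. Each camera call takes 0.05 s, during which the arm holds its last target. There are 200 camera calls.

## Working session

There is one attempt and no reset: what is moved stays moved. The work goes in short steps, Python scripts to look and compute and a tool call to move; the robot and the scene stay as the last step left them, time stands still between calls to the robot, and variables do not carry over. Pictures are saved under pics/ and viewed, at most 10 in all, crops included, and the job is handed in when it is done.

Besides the shell and the picture viewer there is one more tool, called after "Emit:" in YAML: its name, and indented under it one key for each argument. play_rows: Moves the arm, as the interface text tells. Its arguments: {"type":"object","properties":{"translation":{"type":"array","items":{"type":"array","items":{"type":"number"}}},"delta_rot":{"type":"array","items":{"type":"array","items":{"type":"number"}}},"grip":{"type":"array","items":{"type":"number"}},"squeeze":{"type":"number"}},"required":["translation","delta_rot","grip"]}

```bash
mkdir -p pics; ls; cat > h.py <<'E'
import numpy as np, cv2
from plant import r
from scipy.spatial.transform import Rotation as R
def ray(c,uv):
    k=r.get_calibration(c);K=np.array(k["intrinsics"])
    d=cv2.undistortPoints(np.array([[uv]],float),K,np.array([k["k1"],0,0,0,0.]))[0,0]
    v=np.array(k["rotation"])@np.array([d[0],-d[1],-1.]); return np.array(k["eye"]),v/np.linalg.norm(v)
def proj(c,p):
    k=r.get_calibration(c);q=np.array(k["rotation"]).T@(np.array(p)-k["eye"])
    d=np.array([q[0],-q[1]])/-q[2];d=d*(1+k["k1"]*(d@d));K=np.array(k["intrinsics"]);return K[:2,:2]@d+K[:2,2]
def atz(c,uv,z):
    e,v=ray(c,uv);return e+v*(z-e[2])/v[2]
def tri(a,ua,b,ub):
    e,v=ray(a,ua);f,w=ray(b,ub)
    s=np.linalg.lstsq(np.c_[v,-w],f-e,rcond=None)[0];return (e+s[0]*v+f+s[1]*w)/2,np.linalg.norm(e+s[0]*v-f-s[1]*w)
E
python3 - <<'E'
from h import *
for c in("scene","top"):
    cv2.imwrite(f"pics/{c}0.png",r.snapshot(c)); k=r.get_calibration(c); print(c,np.array(k["eye"]),k["k1"],np.array(k["rotation"]).round(2).tolist())
    for t in("slide_unit","knob_top","collar_top","pull_post_top","vial"):
        l=r.look_for(c,t); s=r.silhouettes(c,t)
        print(c,t,[(np.round(x["point"],3),round(x["confidence"],2)) for x in l[:2]],[(np.c_[np.nonzero(x["pixels"])].mean(0).round(1)[::-1],x["pixels"].sum(),round(x["confidence"],2)) for x in s[:2]])
print(r.get_state())
E
```

```text
pics
scene [ 0.1376053  -0.5834807   0.65280551] -0.02313583833697441 [0.37, -0.17, -0.37, 0.84]
scene slide_unit [(array([ 0.609, -0.222,  0.069]), 0.94)] [(array([336.1, 215.9]), np.int64(3890), 0.8)]
scene knob_top [(array([ 0.655, -0.204,  0.09 ]), 0.71)] [(array([346.4, 187.4]), np.int64(190), 0.69)]
scene collar_top [(array([ 0.611, -0.22 ,  0.072]), 0.63), (array([ 0.55 , -0.23 ,  0.022]), 0.31)] [(array([335.6, 215.7]), np.int64(3969), 0.91)]
scene pull_post_top [(array([ 0.55 , -0.228,  0.024]), 0.76)] [(array([316.6, 243.3]), np.int64(616), 0.83)]
scene vial [(array([ 0.577, -0.066,  0.036]), 0.54)] [(array([273.3, 197.1]), np.int64(218), 0.55)]
top [ 0.52956008 -0.16717648  0.93036829] -0.10908260903468181 [-0.03, 0.03, 0.71, -0.7]
top slide_unit [(array([ 0.63 , -0.208,  0.067]), 0.89)] [(array([328.4, 183.4]), np.int64(3702), 0.59)]
top knob_top [(array([ 0.663, -0.199,  0.095]), 0.56)] [(array([325.5, 163.5]), np.int64(189), 0.53)]
top collar_top [(array([ 0.628, -0.204,  0.069]), 0.95)] [(array([328.3, 183.2]), np.int64(3617), 0.87), (array([325.8, 163.3]), np.int64(19
[... 182 characters left out ...]
k': 1.1, 'q': array([-1.27217786,  0.68909238, -0.19462757,  1.56528219,  0.15733428,
        0.90250302, -0.21512119]), 'qd': array([ 0.00101921,  0.00081008, -0.00051504,  0.00044136,  0.00114788,
       -0.00018227, -0.00129004]), 'joint_torque': array([-4.50641564e-04, -5.27500713e+01, -1.26704391e+00, -1.53742683e+01,
       -5.18775755e-02, -4.30685732e-04,  2.92131972e-05]), 'tool_pos': array([0.16355979, 0.60324714, 0.30275295]), 'eef_rot': array([1.32002097e-01, 9.91249436e-01, 5.19098465e-05, 4.89581727e-06]), 'contact_force': array([ 0.54842207, -0.24910106,  0.34304302]), 'moment': array([-0.05511361,  0.04715966,  0.02525267]), 'finger_force': 0.0, 'opening': 1.0027819006595737}
```

```bash
sed -i 's/np.array(k\["rotation"\])/R.from_quat(k["rotation"]).as_matrix()/' h.py
python3 - <<'E'
from h import *
a=cv2.imread("pics/scene0.png")[140:290,230:430];b=cv2.imread("pics/top0.png")[120:270,230:430]
cv2.imwrite("pics/c0.png",np.vstack([cv2.resize(x,(800,600),interpolation=cv2.INTER_CUBIC)[:, :] for x in(a,)]))
cv2.imwrite("pics/c1.png",cv2.resize(b,(800,600),interpolation=cv2.INTER_CUBIC))
print(tri("scene",(346.4,187.4),"top",(325.5,163.5)))
print(proj("scene",[.655,-.204,.09]))
E
```

```text
(array([ 0.66529257, -0.19645307,  0.0851143 ]), np.float64(0.001002995382868985))
[346.4575183  189.69072567]
```

View pics/c0.png

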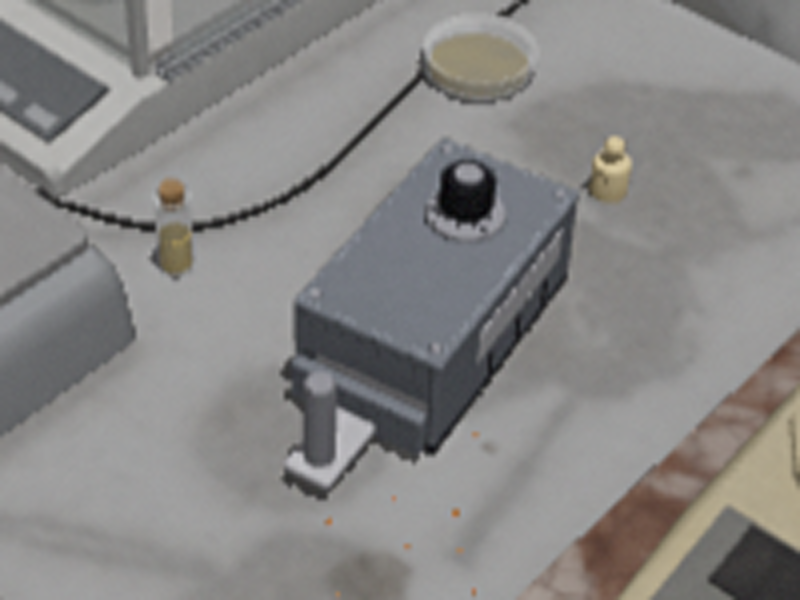

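View pics/c1.png

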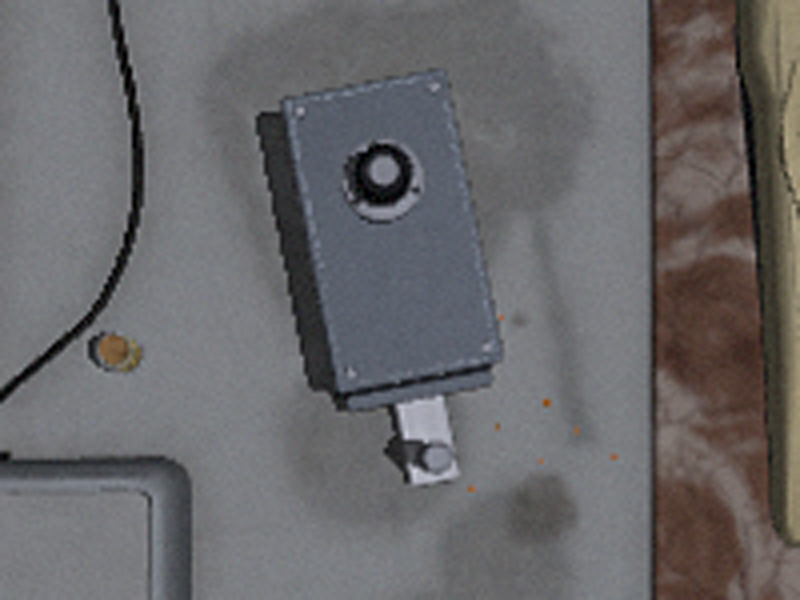

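View pics/scene0.png

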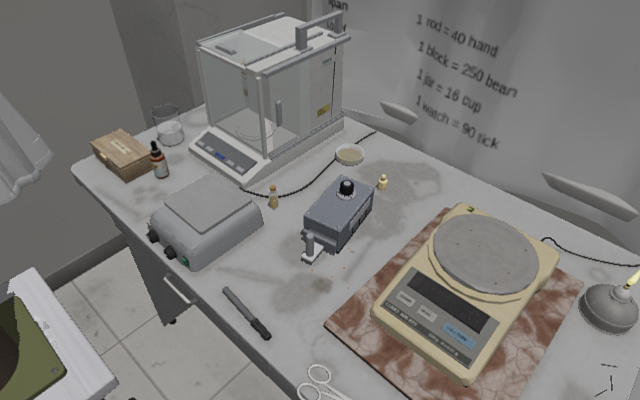

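```bash
python3 - <<'E'
from h import *
s=lambda u,v:(u/4+230-.375,v/4+140-.375); t=lambda u,v:(u/4+230-.375,v/4+120-.375)
for n,a,b in(("knob",(467,178),(384,170)),("post",(319,378),(436,455)),("vialtop",(173,188),(114,350)),("c_fl",(297,302),(338,392)),("c_bl",(445,140),(283,98)),("c_br",(577,190),(445,70)),("c_fr",(440,365),(500,357))):
    p,e=tri("scene",s(*a),"top",t(*b)); print(n,p.round(4),round(e,4))
c=[atz("top",t(*u),.068) for u in((338,392),(283,98),(445,70),(500,357))]
print(np.round(c,4)); 
cc=np.mean(c,0); y=[np.degrees(np.arctan2(d[1],d[0])) for d in(c[1]-c[0],c[2]-c[3])]; print(cc,y, np.linalg.norm(c[1]-c[0]),np.linalg.norm(c[2]-c[1]))
y=np.radians(np.mean(y));d=np.array([np.cos(y),np.sin(y)]);print("knob",cc[:2]+.025*d,"post",cc[:2]-.115*d)
print("knob@z",atz("top",t(384,170),.096),atz("scene",s(467,178),.096),"post@z",atz("top",t(436,455),.07),atz("scene",s(319,378),.07))
print(proj("scene",[.164,.603,.3]),proj("top",[.164,.603,.3]))
E
```

```text
knob [ 0.6662 -0.1959  0.0932] 0.0024
post [ 0.5293 -0.2207  0.071 ] 0.0021
vialtop [ 0.5832 -0.0628  0.0597] 0.0004
c_fl [ 0.5616 -0.1741  0.0655] 0.0005
c_bl [ 0.7079 -0.1474  0.0657] 0.001
c_br [ 0.7204 -0.2279  0.0697] 0.0021
c_fr [ 0.5775 -0.2535  0.066 ] 0.0013
[[ 0.5613 -0.1739  0.068 ]
 [ 0.7078 -0.1478  0.068 ]
 [ 0.7214 -0.2287  0.068 ]
 [ 0.5778 -0.2538  0.068 ]]
[ 0.64209603 -0.20106348  0.068     ] [np.float64(10.094776466263063), np.float64(9.883090502452662)] 0.1488058625614951 0.08205716197299265
knob [ 0.66671707 -0.19672703] post [ 0.52883929 -0.22101114]
knob@z [ 0.66655632 -0.19670718  0.096     ] [ 0.66254404 -0.19714365  0.096     ] post@z [ 0.53002137 -0.22150838  0.07      ] [ 0.52921858 -0.21938878  0.07      ]
[-106.69792087   49.9366456 ] [-120.75744863  436.03531349]
```

```bash
python3 - <<'E'
from h import *
for n,u,z in(("base R front corner",(245,187),0.0),("base R edge",(323,140),.02),("base right back",(343,126),.02),("base left front",(190,153),0),("hotplate near corner",(262,215),.08)):
    print(n,atz("scene",u,z).round(3))
p=atz("scene",(343,126),.02)
for z in(.2,.25,.3,.35):print(z,proj("scene",[p[0],p[1],z]), proj("scene",[*atz("scene",(263,183),.02)[:2],z]))
E
```

```text
base R front corner [0.582 0.036 0.   ]
base R edge [0.829 0.012 0.02 ]
base right back [0.916 0.016 0.02 ]
base left front [0.573 0.242 0.   ]
hotplate near corner [ 0.497 -0.126  0.08 ]
0.2 [347.00591979  63.47647123] [256.64385485 115.07569316]
0.25 [348.28018337  43.5056896 ] [254.56411984  92.7074331 ]
0.3 [349.63663861  22.20199491] [252.31875359  68.47627022]
0.35 [351.08289204  -0.56377818] [249.88848449  42.15246952]
```

View pics/top0.png

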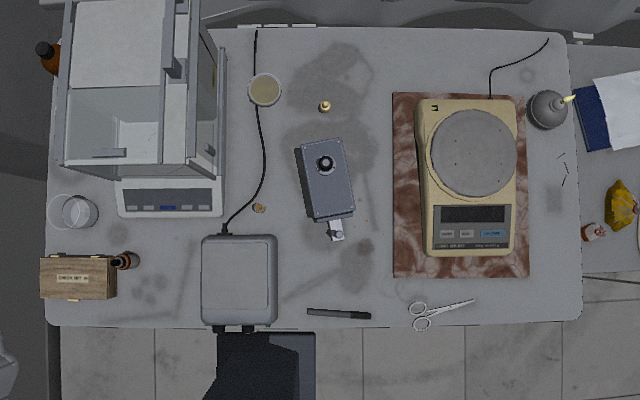

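```bash
cat >> h.py <<'E'
def yaw(q): v=R.from_quat(q).apply([0,1,0]); return np.degrees(np.arctan2(v[1],v[0]))
def plan(wps):
    """wps: (x,y,z,yaw_deg,nrows); tool down; prints rows"""
    s=r.get_state();p=np.array(s["tool_pos"]);w=yaw(s["eef_rot"]);T=[];D=[]
    for x,y,z,tw,n in wps:
        g=np.array([x,y,z]);
        for i in range(n):
            d=(g-p)/(n-i);dw=(tw-w)/(n-i);a=np.radians(w)
            Y=np.array([np.cos(a),np.sin(a),0]);Z=np.array([0,0,-1.]);X=np.cross(Y,Z)
            t=np.round([X@d,Y@d,Z@d],4);dw=round(dw,1)
            T.append(t.tolist());D.append([0,0,-dw]);p=p+t[0]*X+t[1]*Y+t[2]*Z;w+=dw
    print(str({"translation":T,"delta_rot":D}).replace("'",'"'),p.round(4),w)
def st():
    s=r.get_state();print(round(s["clock"],2),"q",np.round(s["q"],2),"p",np.round(s["tool_pos"],4),"yaw",round(yaw(s["eef_rot"]),2),"tilt",R.from_quat(s["eef_rot"]).as_matrix()[:2,2].round(4),"F",np.round(s["contact_force"],2),"M",np.round(s["moment"],3),"o",round(s["opening"],3),"ff",round(s["finger_force"],2))
E
python3 -c "
from h import *
st();plan([(.38,.25,.303,33,7),(.45,-.05,.303,-20,6),(.56,-.18,.303,-60,4),(.66,-.195,.26,-90,3)])"
```

```text
1.1 q [-1.27  0.69 -0.19  1.57  0.16  0.9  -0.22] p [0.1636 0.6032 0.3028] yaw 74.83 tilt [0.     0.0001] F [ 0.55 -0.25  0.34] M [-0.055  0.047  0.025] o 1.003 ff 0.0
{"translation": [[-0.043, -0.0406, -0.0], [-0.0471, -0.0359, -0.0], [-0.0506, -0.0308, -0.0], [-0.0535, -0.0253, -0.0001], [-0.0558, -0.0196, -0.0], [-0.0576, -0.0137, -0.0001], [-0.0587, -0.0077, -0.0], [-0.0483, -0.0175, -0.0], [-0.0504, -0.0099, -0.0], [-0.0513, -0.0021, -0.0], [-0.051, 0.0059, -0.0], [-0.0494, 0.0137, -0.0], [-0.0468, 0.0211, -0.0], [-0.0212, 0.0369, -0.0], [-0.0144, 0.0401, -0.0], [-0.0072, 0.0419, -0.0], [0.0002, 0.0426, -0.0], [0.0263, 0.021, 0.0143], [0.0296, 0.0161, 0.0143], [0.032, 0.0108, 0.0144]], "delta_rot": [[0, 0, np.float64(6.0)], [0, 0, np.float64(6.0)], [0, 0, np.float64(6.0)], [0, 0, np.float64(6.0)], [0, 0, np.float64(5.9)], [0, 0, np.float64(6.0)], [0, 0, np.float64(5.9)], [0, 0, np.float64(8.8)], [0, 0, np.float64(8.8)], [0, 0, np.float64(8.9)], [0, 0, np.float64(8.8)], [0, 0, np.float64(8.9)], [0, 0, np.float64(8.8)], [0, 0, np.float64(10.0)], [0, 0, np.float64(10.0)], [0, 0, np.float64(10.0)], [0, 0, np.float64(10.0)], [0, 0, np.float64(10.0)], [0, 0, np.float64(10.0)], [0, 0, np.float64(10.0)]]} [ 0.66  -0.195  0.26 ] -89.97060242512622
```

Emit:
play_rows:
  translation:
    - [-0.043,-0.0406,0]
    - [-0.0471,-0.0359,0]
    - [-0.0506,-0.0308,0]
    - [-0.0535,-0.0253,0]
    - [-0.0558,-0.0196,0]
    - [-0.0576,-0.0137,0]
    - [-0.0587,-0.0077,0]
  delta_rot:
    - [0,0,6]
    - [0,0,6]
    - [0,0,6]
    - [0,0,6]
    - [0,0,6]
    - [0,0,6]
    - [0,0,6]
  grip: [1,1,1,1,1,1,1]

```text
clock: 1.98
tool_pos: [0.3808, 0.2484, 0.303]
eef_rot: [0.48, 0.877, 0.001, 0.0]
contact_force: [0.8, 0.8, -0.3]
opening: 0.997
finger_force: 0.0
```

```bash
python3 -c "
from h import *
st();plan([(.45,-.05,.303,-20,6),(.56,-.18,.303,-60,4),(.66,-.195,.26,-90,3)])" | sed 's/np.float64(\([^)]*\))/\1/g'
```

```text
1.98 q [-0.66  0.47 -0.04  2.06  0.03  0.61 -0.14] p [0.3808 0.2484 0.303 ] yaw 32.65 tilt [0.001  0.0008] F [ 0.79  0.82 -0.3 ] M [-0.07  -0.006  0.049] o 0.997 ff 0.0
{"translation": [[-0.0481, -0.0171, 0.0], [-0.0502, -0.0096, 0.0], [-0.051, -0.0018, 0.0], [-0.0507, 0.006, 0.0], [-0.0492, 0.0137, 0.0], [-0.0465, 0.0211, 0.0], [-0.0211, 0.037, 0.0], [-0.0144, 0.0401, 0.0], [-0.0072, 0.0419, 0.0], [0.0002, 0.0425, 0.0], [0.0264, 0.021, 0.0143], [0.0296, 0.0161, 0.0144], [0.032, 0.0106, 0.0143]], "delta_rot": [[0, 0, 8.8], [0, 0, 8.8], [0, 0, 8.8], [0, 0, 8.8], [0, 0, 8.7], [0, 0, 8.8], [0, 0, 10.0], [0, 0, 10.0], [0, 0, 10.0], [0, 0, 10.0], [0, 0, 10.0], [0, 0, 10.0], [0, 0, 10.0]]} [ 0.66  -0.195  0.26 ] -90.0476256767237
```

Emit:
play_rows:
  translation:
    - [-0.0481,-0.0171,0]
    - [-0.0502,-0.0096,0]
    - [-0.051,-0.0018,0]
    - [-0.0507,0.006,0]
    - [-0.0492,0.0137,0]
    - [-0.0465,0.0211,0]
    - [-0.0211,0.037,0]
    - [-0.0144,0.0401,0]
    - [-0.0072,0.0419,0]
    - [0.0002,0.0425,0]
    - [0.0264,0.021,0.0143]
    - [0.0296,0.0161,0.0144]
    - [0.032,0.0106,0.0143]
  delta_rot:
    - [0,0,8.8]
    - [0,0,8.8]
    - [0,0,8.8]
    - [0,0,8.8]
    - [0,0,8.7]
    - [0,0,8.8]
    - [0,0,10]
    - [0,0,10]
    - [0,0,10]
    - [0,0,10]
    - [0,0,10]
    - [0,0,10]
    - [0,0,10]
  grip: [1,1,1,1,1,1,1,1,1,1,1,1,1]

```text
clock: 3.6
tool_pos: [0.6615, -0.1926, 0.2592]
eef_rot: [1.0, -0.001, 0.0, -0.0]
contact_force: [0.7, -0.7, -0.6]
opening: 1.002
finger_force: 0.0
```

```bash
python3 -c "
from h import *
st();plan([(.666,-.1965,.2,-96,3),(.666,-.1965,.15,-96,3),(.666,-.1965,.139,-96,2)])" | sed 's/np.float64(\([^)]*\))/\1/g'
```

```text
3.6 q [-0.03  0.88  0.53  1.41 -0.49  0.98 -0.96] p [ 0.6615 -0.1926  0.2592] yaw -90.17 tilt [0.0002 0.0005] F [ 0.68 -0.74 -0.58] M [-0.052  0.122 -0.046] o 1.002 ff 0.0
{"translation": [[0.0015, 0.0013, 0.0197], [0.0015, 0.0013, 0.0197], [0.0016, 0.0012, 0.0198], [0.0, -0.0, 0.0167], [0.0, -0.0, 0.0166], [0.0, -0.0, 0.0167], [0.0, -0.0, 0.0055], [0.0, -0.0, 0.0055]], "delta_rot": [[0, 0, 1.9], [0, 0, 2.0], [0, 0, 1.9], [0, 0, 0.0], [0, 0, 0.0], [0, 0, 0.0], [0, 0, 0.0], [0, 0, 0.0]]} [ 0.666  -0.1965  0.139 ] -95.97022154359625
```

Emit:
play_rows:
  translation:
    - [0.0015,0.0013,0.0197]
    - [0.0015,0.0013,0.0197]
    - [0.0016,0.0012,0.0198]
    - [0,0,0.0167]
    - [0,0,0.0166]
    - [0,0,0.0167]
    - [0,0,0.0055]
    - [0,0,0.0055]
    - [0,0,0]
  delta_rot:
    - [0,0,2]
    - [0,0,2]
    - [0,0,2]
    - [0,0,0]
    - [0,0,0]
    - [0,0,0]
    - [0,0,0]
    - [0,0,0]
    - [0,0,0]
  grip: [1,1,1,0.3,0.1,0.0,0.0,0.0,0]

```text
clock: 4.72
tool_pos: [0.6649, -0.1966, 0.1395]
eef_rot: [0.999, -0.051, 0.0, -0.0]
contact_force: [0.2, 0.3, -0.0]
opening: 0.496
finger_force: 0.0
```

```bash
python3 -c "
from h import *
st(); a=r.snapshot('scene')[140:290,270:420]; b=r.snapshot('top')[100:250,250:400]
cv2.imwrite('pics/g.png',np.hstack([cv2.resize(x,(400,400),interpolation=cv2.INTER_CUBIC) for x in (a,b)]))"
```

```text
4.72 q [-0.01  1.03  0.48  1.47 -0.59  0.79 -0.97] p [ 0.6649 -0.1966  0.1395] yaw -95.87 tilt [0.0001 0.0001] F [ 0.18  0.27 -0.03] M [-0.002  0.143  0.037] o 0.496 ff 0.0
```

View pics/g.png

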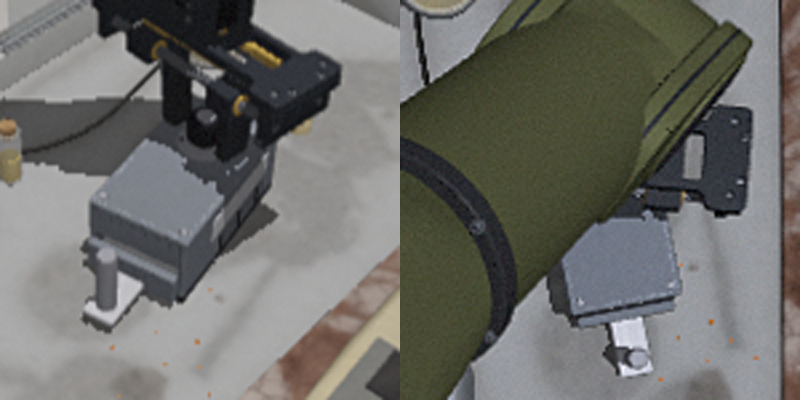

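The picture shows the fingers straddling the knob (knob at about (205,125) in the left half). I'll close lightly to check the centring.

Emit:
play_rows:
  translation:
    - [0,0,0]
    - [0,0,0]
    - [0,0,0]
    - [0,0,0]
    - [0,0,0]
  delta_rot:
    - [0,0,0]
    - [0,0,0]
    - [0,0,0]
    - [0,0,0]
    - [0,0,0]
  grip: [-1,-1,-1,-1,-1]
  squeeze: 6

```text
clock: 5.45
tool_pos: [0.665, -0.1969, 0.1398]
eef_rot: [0.999, -0.051, 0.0, 0.0]
contact_force: [0.0, -0.7, 3.4]
opening: 0.314
finger_force: 6.0
```

```bash
python3 -c "
from h import *
st()"
```

```text
5.45 q [-0.01  1.03  0.48  1.47 -0.59  0.79 -0.97] p [ 0.665  -0.1969  0.1398] yaw -95.87 tilt [ 0.0006 -0.0004] F [ 0.01 -0.67  3.42] M [-0.109  0.114 -0.04 ] o 0.314 ff 6.0
```

Emit:
play_rows:
  translation:
    - [0,0,0]
    - [0,0,0]
    - [0,0,-0.002]
    - [0,0,-0.002]
    - [0,0,0]
    - [0,0,0]
  delta_rot:
    - [0,0,0]
    - [0,0,0]
    - [0,0,0]
    - [0,0,0]
    - [0,0,0]
    - [0,0,0]
  grip: [-1,-1,-1,-1,-1,-1]
  squeeze: 40

```text
clock: 6.2
tool_pos: [0.6647, -0.1968, 0.1431]
eef_rot: [0.999, -0.051, -0.0, 0.0]
contact_force: [2.1, -1.8, -5.5]
opening: 0.309
finger_force: 40.0
```

Emit:
play_rows:
  translation:
    - [0,0,-0.001]
    - [0,0,-0.001]
    - [0,0,0]
  delta_rot:
    - [0,0,0]
    - [0,0,0]
    - [0,0,0]
  grip: [-1,-1,-1]

```text
clock: 6.58
tool_pos: [0.6647, -0.1967, 0.1453]
eef_rot: [0.999, -0.051, -0.0, 0.0]
contact_force: [2.6, -3.4, -8.0]
opening: 0.304
finger_force: 40.0
```

Emit:
play_rows:
  translation:
    - [0,0,-0.001]
    - [0,0,0]
  delta_rot:
    - [0,0,0]
    - [0,0,0]
  grip: [-1,-1]

```text
clock: 6.82
tool_pos: [0.6647, -0.1967, 0.1457]
eef_rot: [0.999, -0.051, -0.0, 0.0]
contact_force: [3.5, -4.5, -11.8]
opening: 0.31
finger_force: 40.0
```

```bash
python3 -c "
from h import *
st()"
```

```text
6.83 q [-0.01  1.03  0.48  1.47 -0.59  0.8  -0.98] p [ 0.6647 -0.1967  0.1457] yaw -95.87 tilt [-0.0005 -0.0002] F [  3.5   -4.54 -11.8 ] M [-0.931 -0.59  -0.008] o 0.31 ff 40.0
```

Emit:
play_rows:
  translation:
    - [0,0,0]
    - [0,0,0]
    - [0,0,0]
  delta_rot:
    - [0,0,-4]
    - [0,0,-4]
    - [0,0,-4]
  grip: [-1,-1,-1]

```text
clock: 7.2
tool_pos: [0.6647, -0.1968, 0.146]
eef_rot: [0.999, 0.054, -0.0, 0.0]
contact_force: [4.0, -4.2, -10.7]
opening: 0.304
finger_force: 40.0
```

```bash
python3 -c "
from h import *
st()"
```

```text
7.2 q [ 0.02  1.01  0.43  1.47 -0.53  0.78 -0.82] p [ 0.6647 -0.1968  0.146 ] yaw -83.77 tilt [-0.0003 -0.0003] F [  3.95  -4.22 -10.74] M [-0.939 -0.51  -0.03 ] o 0.304 ff 40.01
```

Emit:
play_rows:
  translation:
    - [0,0,0]
    - [0,0,0]
  delta_rot:
    - [0,0,-4]
    - [0,0,-4]
  grip: [-1,-1]

```text
clock: 7.45
tool_pos: [0.6647, -0.1969, 0.1466]
eef_rot: [0.992, 0.124, -0.0, 0.0]
contact_force: [1.4, -3.3, -6.7]
opening: 0.306
finger_force: 40.0
```

```bash
python3 -c "
from h import *
st()"
```

```text
7.45 q [ 0.03  1.01  0.39  1.46 -0.49  0.77 -0.71] p [ 0.6647 -0.1969  0.1466] yaw -75.77 tilt [-0.0001 -0.0004] F [ 1.43 -3.32 -6.69] M [-0.74  -0.308 -0.065] o 0.306 ff 40.01
```

Emit:
play_rows:
  translation:
    - [0,0,0]
    - [0,0,-0.002]
    - [0,0,-0.002]
    - [0,0,0]
  delta_rot:
    - [0,0,-5]
    - [0,0,0]
    - [0,0,0]
    - [0,0,0]
  grip: [-1,-1,-1,-1]

```text
clock: 7.95
tool_pos: [0.6648, -0.1969, 0.1507]
eef_rot: [0.986, 0.166, -0.0, 0.0]
contact_force: [2.1, -3.4, -7.4]
opening: 0.308
finger_force: 40.0
```

```bash
python3 -c "
from h import *
st()"
```

```text
7.95 q [ 0.04  1.    0.37  1.46 -0.46  0.77 -0.65] p [ 0.6648 -0.1969  0.1507] yaw -70.92 tilt [-0.     -0.0006] F [ 2.15 -3.39 -7.43] M [-0.976 -0.421  0.01 ] o 0.308 ff 40.01
```

Emit:
play_rows:
  translation:
    - [0,0,-0.0015]
    - [0,0,-0.0015]
    - [0,0,-0.0005]
    - [0,0,0]
  delta_rot:
    - [0,0,0]
    - [0,0,0]
    - [0,0,0]
    - [0,0,0]
  grip: [-1,-1,-1,-1]

```text
clock: 8.45
tool_pos: [0.6647, -0.197, 0.1539]
eef_rot: [0.986, 0.166, -0.0, 0.0]
contact_force: [1.7, -4.8, -7.5]
opening: 0.305
finger_force: 40.0
```

```bash
python3 -c "
from h import *
st()"
```

```text
8.45 q [ 0.04  0.99  0.38  1.46 -0.46  0.77 -0.65] p [ 0.6647 -0.197   0.1539] yaw -70.9 tilt [-0.0002 -0.0006] F [ 1.73 -4.8  -7.52] M [-1.05  -0.379  0.012] o 0.305 ff 40.01
```

Emit:
play_rows:
  translation:
    - [0,0,-0.001]
    - [0,0,0]
  delta_rot:
    - [0,0,0]
    - [0,0,0]
  grip: [-1,-1]

```text
clock: 8.7
tool_pos: [0.6647, -0.1969, 0.1549]
eef_rot: [0.986, 0.166, -0.0, 0.0]
contact_force: [2.5, -5.4, -9.2]
opening: 0.305
finger_force: 40.0
```

```bash
python3 -c "
from h import *
st()"
```

```text
8.7 q [ 0.04  0.99  0.38  1.46 -0.45  0.78 -0.65] p [ 0.6647 -0.1969  0.1549] yaw -70.9 tilt [-0.0002 -0.0005] F [ 2.46 -5.36 -9.18] M [-1.08  -0.456  0.051] o 0.305 ff 40.01
```

Emit:
play_rows:
  translation:
    - [0,0,0]
    - [0,0,0]
    - [0,0,0]
    - [0,0,0]
    - [0,0,0]
  delta_rot:
    - [0,0,-4]
    - [0,0,-4]
    - [0,0,-4]
    - [0,0,-4]
    - [0,0,0]
  grip: [-1,-1,-1,-1,-1]

```text
clock: 9.32
tool_pos: [0.6648, -0.1971, 0.1549]
eef_rot: [0.953, 0.302, -0.0, 0.0]
contact_force: [2.9, -4.7, -9.0]
opening: 0.305
finger_force: 40.0
```

```bash
python3 -c "
from h import *
st()"
```

```text
9.32 q [ 0.07  0.98  0.3   1.46 -0.37  0.76 -0.44] p [ 0.6648 -0.1971  0.1549] yaw -54.87 tilt [ 0.0001 -0.0006] F [ 2.86 -4.71 -9.04] M [-1.088 -0.543  0.056] o 0.305 ff 40.02
```

Emit:
play_rows:
  translation:
    - [0,0,0]
    - [0,0,0]
    - [0,0,-0.0003]
    - [0,0,-0.0004]
    - [0,0,0]
  delta_rot:
    - [0,0,-4]
    - [0,0,-4]
    - [0,0,-4]
    - [0,0,-4]
    - [0,0,0]
  grip: [-1,-1,-1,-1,-1]

```text
clock: 9.95
tool_pos: [0.6649, -0.1972, 0.1554]
eef_rot: [0.902, 0.432, -0.0, 0.0]
contact_force: [3.0, -4.8, -11.7]
opening: 0.307
finger_force: 40.0
```

```bash
python3 -c "
from h import *
st()"
```

```text
9.95 q [ 0.11  0.97  0.23  1.46 -0.28  0.75 -0.23] p [ 0.6649 -0.1972  0.1554] yaw -38.87 tilt [ 0.0003 -0.0008] F [  3.01  -4.8  -11.66] M [-1.138 -0.739  0.088] o 0.307 ff 40.02
```

Emit:
play_rows:
  translation:
    - [0,0,-0.0004]
    - [0,0,-0.0004]
    - [0,0,-0.0004]
    - [0,0,-0.0004]
    - [0,0,0]
  delta_rot:
    - [0,0,-4]
    - [0,0,-4]
    - [0,0,-4]
    - [0,0,-4]
    - [0,0,0]
  grip: [-1,-1,-1,-1,-1]

```text
clock: 10.58
tool_pos: [0.665, -0.1971, 0.1566]
eef_rot: [0.833, 0.553, -0.0, 0.0]
contact_force: [4.9, -5.3, -13.3]
opening: 0.307
finger_force: 40.0
```

```bash
python3 -c "
from h import *
st()"
```

```text
10.57 q [ 0.14  0.96  0.16  1.45 -0.19  0.74 -0.02] p [ 0.665  -0.1971  0.1566] yaw -22.86 tilt [ 0.0004 -0.0008] F [  4.88  -5.3  -13.25] M [-1.119 -1.034  0.101] o 0.307 ff 40.03
```

Emit:
play_rows:
  translation:
    - [0,0,-0.0003]
    - [0,0,-0.0004]
    - [0,0,-0.0003]
    - [0,0,-0.0004]
    - [0,0,0]
  delta_rot:
    - [0,0,-4]
    - [0,0,-4]
    - [0,0,-4]
    - [0,0,-4]
    - [0,0,0]
  grip: [-1,-1,-1,-1,-1]

```text
clock: 11.2
tool_pos: [0.6651, -0.1972, 0.1582]
eef_rot: [0.748, 0.664, -0.0, 0.001]
contact_force: [4.3, -5.3, -11.7]
opening: 0.306
finger_force: 40.0
```

```bash
python3 -c "
from h import *
st()"
```

```text
11.2 q [ 0.18  0.95  0.08  1.45 -0.1   0.74  0.18] p [ 0.6651 -0.1972  0.1582] yaw -6.86 tilt [ 0.0007 -0.001 ] F [  4.31  -5.3  -11.67] M [-0.994 -1.05   0.051] o 0.306 ff 40.02
```

Emit:
play_rows:
  translation:
    - [0,0,-0.0004]
    - [0,0,-0.0004]
    - [0,0,-0.0004]
    - [0,0,-0.0004]
    - [0,0,0]
  delta_rot:
    - [0,0,-4]
    - [0,0,-4]
    - [0,0,-4]
    - [0,0,-4]
    - [0,0,0]
  grip: [-1,-1,-1,-1,-1]

```text
clock: 11.82
tool_pos: [0.6652, -0.1972, 0.1598]
eef_rot: [0.649, 0.761, -0.0, 0.001]
contact_force: [6.0, -3.6, -12.0]
opening: 0.306
finger_force: 40.0
```

```bash
python3 -c "
from h import *
st()"
```

```text
11.82 q [ 0.22  0.95  0.01  1.45 -0.01  0.74  0.39] p [ 0.6652 -0.1972  0.1598] yaw 9.14 tilt [ 0.0008 -0.0009] F [  5.99  -3.58 -12.  ] M [-0.895 -1.2    0.038] o 0.306 ff 40.02
```

Emit:
play_rows:
  translation:
    - [0,0,-0.0003]
    - [0,0,-0.0002]
    - [0,0,0]
    - [0,0,0]
  delta_rot:
    - [0,0,-4]
    - [0,0,-4]
    - [0,0,-4]
    - [0,0,0]
  grip: [-1,-1,-1,-1]

```text
clock: 12.32
tool_pos: [0.6654, -0.1972, 0.1606]
eef_rot: [0.565, 0.825, -0.0, 0.001]
contact_force: [5.3, -4.7, -10.4]
opening: 0.303
finger_force: 40.0
```

```bash
python3 -c "
from h import *
st()"
```

```text
12.32 q [ 0.25  0.95 -0.05  1.44  0.06  0.75  0.54] p [ 0.6654 -0.1972  0.1606] yaw 21.14 tilt [ 0.0012 -0.001 ] F [  5.27  -4.69 -10.43] M [-0.842 -1.111  0.022] o 0.303 ff 40.01
```

Emit:
play_rows:
  translation:
    - [0,0,0]
    - [0,0,0]
    - [0,0,0]
  delta_rot:
    - [0,0,-3]
    - [0,0,-3]
    - [0,0,0]
  grip: [-1,-1,-1]
  squeeze: 25

```text
clock: 12.7
tool_pos: [0.6654, -0.1972, 0.1606]
eef_rot: [0.522, 0.853, -0.0, 0.001]
contact_force: [5.4, -4.9, -10.2]
opening: 0.312
finger_force: 25.0
```

```bash
python3 -c "
from h import *
st()"
```

```text
12.7 q [ 0.26  0.95 -0.08  1.44  0.09  0.75  0.62] p [ 0.6654 -0.1972  0.1606] yaw 27.12 tilt [ 0.0012 -0.001 ] F [  5.36  -4.85 -10.2 ] M [-0.809 -1.071  0.07 ] o 0.312 ff 25.01
```

Emit:
play_rows:
  translation:
    - [0,0,0]
    - [0,0,0]
    - [0,0,0]
  delta_rot:
    - [0,0,-3]
    - [0,0,-3]
    - [0,0,0]
  grip: [-1,-1,-1]

```text
clock: 13.08
tool_pos: [0.6654, -0.1972, 0.1606]
eef_rot: [0.476, 0.879, -0.0, 0.001]
contact_force: [5.6, -3.0, -10.4]
opening: 0.309
finger_force: 25.0
```

```bash
python3 -c "
from h import *
st()"
```

```text
13.07 q [ 0.27  0.95 -0.1   1.44  0.12  0.76  0.7 ] p [ 0.6654 -0.1972  0.1606] yaw 33.12 tilt [ 0.0012 -0.001 ] F [  5.63  -3.02 -10.41] M [-0.791 -1.141  0.073] o 0.309 ff 25.01
```

Emit:
play_rows:
  translation:
    - [0,0,0]
    - [0,0,0]
    - [0,0,0]
  delta_rot:
    - [0,0,-3]
    - [0,0,-3]
    - [0,0,0]
  grip: [-1,-1,-1]

```text
clock: 13.45
tool_pos: [0.6655, -0.1971, 0.1606]
eef_rot: [0.43, 0.903, -0.0, 0.001]
contact_force: [5.4, -3.4, -10.6]
opening: 0.309
finger_force: 25.0
```

```bash
python3 -c "
from h import *
st();print(r.get_state()['joint_torque'].round(3))"
```

```text
13.45 q [ 0.29  0.95 -0.13  1.44  0.16  0.76  0.78] p [ 0.6655 -0.1971  0.1606] yaw 39.12 tilt [ 0.0013 -0.001 ] F [  5.4   -3.36 -10.58] M [-0.745 -1.149  0.007] o 0.309 ff 25.0
[ -1.242 -67.14   -1.92  -12.482  -0.652   1.915   0.068]
```

Emit:
play_rows:
  translation:
    - [0,0,0]
    - [0,0,0]
    - [0,0,0]
  delta_rot:
    - [0,0,-3]
    - [0,0,-3]
    - [0,0,0]
  grip: [-1,-1,-1]

```text
clock: 13.82
tool_pos: [0.6655, -0.1971, 0.1607]
eef_rot: [0.382, 0.924, -0.0, 0.001]
contact_force: [5.8, -4.5, -10.5]
opening: 0.309
finger_force: 25.0
```

```bash
python3 -c "
from h import *
st();print(r.get_state()['joint_torque'].round(3))"
```

```text
13.82 q [ 0.3   0.95 -0.16  1.44  0.19  0.76  0.86] p [ 0.6655 -0.1971  0.1607] yaw 45.13 tilt [ 0.0013 -0.0009] F [  5.83  -4.51 -10.48] M [-0.729 -1.151  0.016] o 0.309 ff 25.0
[ -1.126 -67.142  -2.332 -12.436  -0.654   1.914   0.068]
```

Emit:
play_rows:
  translation:
    - [0,0,0]
    - [0,0,0]
    - [0,0,0]
    - [0,0,0]
  delta_rot:
    - [0,0,-3]
    - [0,0,-3]
    - [0,0,-3]
    - [0,0,0]
  grip: [-1,-1,-1,-1]
  squeeze: 35

```text
clock: 14.32
tool_pos: [0.6645, -0.1962, 0.1602]
eef_rot: [0.308, 0.951, 0.0, -0.001]
contact_force: [3.8, -1.7, -11.2]
opening: 0.309
finger_force: 35.0
```

```bash
python3 -c "
from h import *
st();print(r.get_state()['joint_torque'].round(3))"
```

```text
14.32 q [ 0.32  0.95 -0.2   1.44  0.24  0.77  0.98] p [ 0.6645 -0.1962  0.1602] yaw 54.06 tilt [-0.0014  0.0009] F [  3.8   -1.73 -11.22] M [-0.194 -0.749 -0.292] o 0.309 ff 35.0
[-4.2100e-01 -6.7744e+01 -2.3550e+00 -1.3716e+01  9.0000e-03  1.2500e+00
  3.8300e-01]
```

Emit:
play_rows:
  translation:
    - [0,0,0.001]
    - [0,0,0.001]
    - [0,0,0.001]
    - [0,0,0]
  delta_rot:
    - [0,0,1]
    - [0,0,0]
    - [0,0,0]
    - [0,0,0]
  grip: [-1,-1,-1,-1]

```text
clock: 14.82
tool_pos: [0.6647, -0.1963, 0.1583]
eef_rot: [0.316, 0.949, 0.0, -0.0]
contact_force: [1.4, 0.1, -3.2]
opening: 0.31
finger_force: 35.0
```

```bash
python3 -c "
from h import *
st();print(r.get_state()['joint_torque'].round(3))"
```

```text
14.82 q [ 0.32  0.95 -0.2   1.44  0.23  0.77  0.96] p [ 0.6647 -0.1963  0.1583] yaw 53.14 tilt [-0.0003  0.0003] F [ 1.4   0.14 -3.2 ] M [ 0.024 -0.178 -0.01 ] o 0.31 ff 35.0
[-6.6000e-02 -6.4074e+01 -1.6890e+00 -1.3894e+01  1.4000e-02  3.4000e-01
  1.2000e-02]
```

Emit:
play_rows:
  translation:
    - [0,0,0]
    - [0,0,0]
    - [0,0,0]
    - [0,0,-0.02]
    - [0,0,-0.035]
  delta_rot:
    - [0,0,0]
    - [0,0,0]
    - [0,0,0]
    - [0,0,0]
    - [0,0,0]
  grip: [0.1,0.1,0.1,0.1,0.1]

```text
clock: 15.45
tool_pos: [0.6643, -0.1965, 0.2134]
eef_rot: [0.316, 0.949, -0.0, -0.001]
contact_force: [-0.1, -0.1, -0.0]
opening: 0.551
finger_force: 0.0
```

```bash
python3 -c "
from h import *
st();print(tri('scene',(262,215),'top',(277,237)))
plan([(.529,-.221,.21,75,5),(.529,-.221,.125,75,4),(.529,-.221,.101,75,2)])" | sed 's/np.float64(\([^)]*\))/\1/g'
```

```text
15.45 q [ 0.33  0.89 -0.21  1.41  0.21  0.87  0.98] p [ 0.6643 -0.1965  0.2134] yaw 53.14 tilt [-0.002   0.0006] F [-0.06 -0.11 -0.  ] M [-0.038 -0.04  -0.036] o 0.551 ff 0.0
(array([ 0.52198915, -0.09736098,  0.04252129]), 0.004818758566364764)
{"translation": [[0.0187, -0.0202, 0.0007], [0.0202, -0.0187, 0.0007], [0.0216, -0.017, 0.0007], [0.0228, -0.0153, 0.0007], [0.0239, -0.0136, 0.0006], [-0.0, -0.0, 0.0213], [-0.0, -0.0, 0.0212], [-0.0, -0.0, 0.0213], [-0.0, -0.0, 0.0212], [-0.0, -0.0, 0.012], [-0.0, -0.0, 0.012]], "delta_rot": [[0, 0, -4.4], [0, 0, -4.4], [0, 0, -4.4], [0, 0, -4.3], [0, 0, -4.4], [0, 0, 0.0], [0, 0, 0.0], [0, 0, 0.0], [0, 0, 0.0], [0, 0, 0.0], [0, 0, 0.0]]} [ 0.529 -0.221  0.101] 75.03834071914272
```

Emit:
play_rows:
  translation:
    - [0.0187,-0.0202,0.0007]
    - [0.0202,-0.0187,0.0007]
    - [0.0216,-0.017,0.0007]
    - [0.0228,-0.0153,0.0007]
    - [0.0239,-0.0136,0.0006]
    - [0,0,0]
    - [0,0,0.02]
  delta_rot:
    - [0,0,-4.4]
    - [0,0,-4.4]
    - [0,0,-4.4]
    - [0,0,-4.3]
    - [0,0,-4.4]
    - [0,0,0]
    - [0,0,0]
  grip: [0.1,0.1,0.1,0.1,0.1,0,0]

```text
clock: 16.32
tool_pos: [0.5323, -0.2214, 0.1916]
eef_rot: [0.131, 0.991, -0.0, 0.003]
contact_force: [-0.5, 0.3, -0.3]
opening: 0.5
finger_force: 0.0
```

```bash
python3 -c "
from h import *
st(); a=r.snapshot('scene')
for c in ('scene','top'):
  r.snapshot(c)
  for t in ('knob_top','vial'): print(c,t,[(np.round(x['point'],3),round(x['confidence'],2)) for x in r.look_for(c,t)[:2]])
for z in(.096,.114):print(z,proj('scene',(.6655,-.1965,z)))
cv2.imwrite('pics/p.png',cv2.resize(a[120:270,250:450],(800,600),interpolation=cv2.INTER_CUBIC))
plan([(.529,-.221,.125,75,3),(.529,-.221,.101,75,2)])" | sed 's/np.float64(\([^)]*\))/\1/g'
```

```text
16.32 q [ 0.49  0.79 -0.29  1.81  0.38  0.59  1.27] p [ 0.5323 -0.2214  0.1916] yaw 74.93 tilt [ 0.0065 -0.0014] F [-0.53  0.35 -0.3 ] M [ 0.006 -0.019  0.008] o 0.5 ff 0.0
scene knob_top [(array([ 0.664, -0.202,  0.112]), 0.42)]
scene vial [(array([ 0.578, -0.07 ,  0.034]), 0.73)]
top knob_top [(array([ 0.664, -0.198,  0.114]), 0.71), (array([ 0.58 , -0.064,  0.054]), 0.68)]
top vial []
0.096 [347.05405897 183.28874364]
0.114 [347.60667074 176.44180948]
{"translation": [[0.0005, -0.0001, 0.0217], [0.0004, -0.0001, 0.0217], [0.0005, -0.0001, 0.0218], [-0.0, -0.0, 0.012], [-0.0, -0.0, 0.012]], "delta_rot": [[0, 0, 0.0], [0, 0, 0.0], [0, 0, 0.0], [0, 0, 0.0], [0, 0, 0.0]]} [ 0.529  -0.2209  0.101 ] 75.02833698092823
```

View pics/p.png

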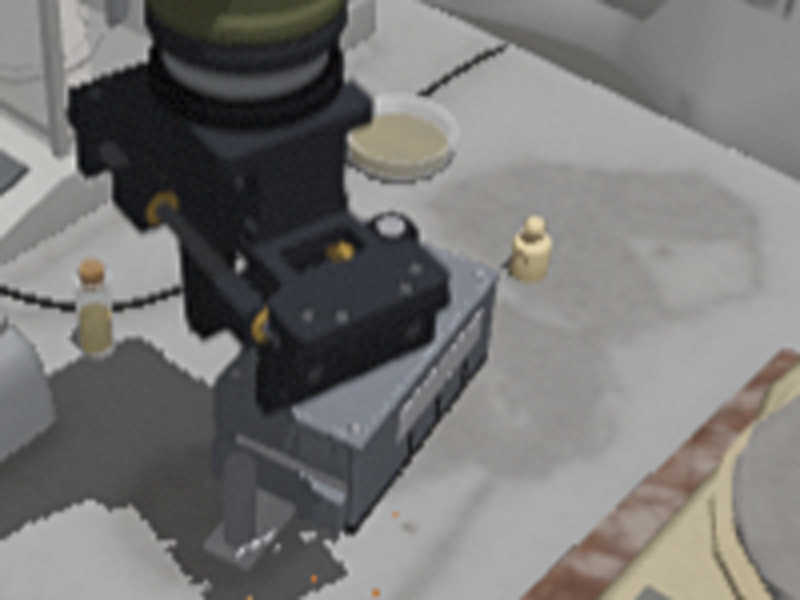

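The knob top is at pixel (348,176), which matches z = 0.114, so it stays out. The vial is still standing at about (273,197). Next I descend on the post.

Emit:
play_rows:
  translation:
    - [0,0,0.02]
    - [0,0,0.02]
    - [0,0,0.02]
    - [0,0,0.02]
    - [0,0,0.007]
    - [0,0,0]
  delta_rot:
    - [0,0,0]
    - [0,0,0]
    - [0,0,0]
    - [0,0,0]
    - [0,0,0]
    - [0,0,0]
  grip: [0,0,0,0,0,0]

```text
clock: 17.42
tool_pos: [0.5297, -0.221, 0.1025]
eef_rot: [0.13, 0.991, 0.0, 0.0]
contact_force: [0.7, 0.2, 0.6]
opening: 0.5
finger_force: 0.0
```

Emit:
play_rows:
  translation:
    - [0,0,0]
    - [0,0,0]
    - [0,0,0]
    - [0,0,0]
    - [0,0,0]
  delta_rot:
    - [0,0,0]
    - [0,0,0]
    - [0,0,0]
    - [0,0,0]
    - [0,0,0]
  grip: [-1,-1,-1,-1,-1]
  squeeze: 15

```text
clock: 18.05
tool_pos: [0.5293, -0.2226, 0.1028]
eef_rot: [0.131, 0.991, -0.001, 0.0]
contact_force: [-1.2, -5.3, 3.7]
opening: 0.176
finger_force: 15.0
```

```bash
python3 -c "
from h import *
st(); p=r.get_state()['tool_pos'];a=np.radians(10);plan([(p[0]-.052*np.cos(a),p[1]-.052*np.sin(a),p[2],yaw(r.get_state()['eef_rot']),8)])" | sed 's/np.float64(\([^)]*\))/\1/g'
```

```text
18.05 q [ 0.44  0.93 -0.21  1.85  0.44  0.41  1.21] p [ 0.5293 -0.2226  0.1028] yaw 74.96 tilt [ 0.    -0.002] F [-1.16 -5.28  3.69] M [-1.072  0.272  0.016] o 0.176 ff 15.0
{"translation": [[0.0059, -0.0028, 0.0], [0.0059, -0.0027, 0.0], [0.0059, -0.0028, 0.0], [0.0059, -0.0027, 0.0], [0.0059, -0.0028, 0.0], [0.0059, -0.0027, 0.0], [0.0059, -0.0028, 0.0], [0.0058, -0.0027, 0.0]], "delta_rot": [[0, 0, -0.0], [0, 0, -0.0], [0, 0, -0.0], [0, 0, -0.0], [0, 0, -0.0], [0, 0, -0.0], [0, 0, -0.0], [0, 0, -0.0]]} [ 0.4781 -0.2316  0.1028] 74.95628751330695
```

Emit:
play_rows:
  translation:
    - [0.003,-0.0028,0]
    - [0.0059,-0.0027,0]
    - [0.0059,-0.0028,0]
    - [0.0059,-0.0027,0]
    - [0.0059,-0.0028,0]
    - [0.0059,-0.0027,0]
    - [0.0059,-0.0028,0]
    - [0.0059,-0.0027,0]
    - [0.002,-0.001,0]
    - [0,0,0]
  delta_rot:
    - [0,0,0]
    - [0,0,0]
    - [0,0,0]
    - [0,0,0]
    - [0,0,0]
    - [0,0,0]
    - [0,0,0]
    - [0,0,0]
    - [0,0,0]
    - [0,0,0]
  grip: [-1,-1,-1,-1,-1,-1,-1,-1,-1,-1]

```text
clock: 19.3
tool_pos: [0.4785, -0.2321, 0.1027]
eef_rot: [0.131, 0.991, -0.0, 0.0]
contact_force: [2.1, -5.5, 4.9]
opening: 0.177
finger_force: 15.0
```

```bash
python3 -c "
from h import *
st(); p=r.get_state()['tool_pos'];print(np.linalg.norm(p[:2]-[.5293,-.2226]))"
```

```text
19.3 q [ 0.47  0.9  -0.17  1.98  0.47  0.3   1.21] p [ 0.4785 -0.2321  0.1027] yaw 74.98 tilt [ 0.0002 -0.0009] F [ 2.08 -5.46  4.9 ] M [-1.041 -0.441  0.022] o 0.177 ff 15.0
0.05171136771155902
```

Travel so far is 52 mm. I'll pull further until it meets the stop.

Emit:
play_rows:
  translation:
    - [0.0018,-0.0009,0]
    - [0.0018,-0.0009,0]
    - [0.0014,-0.0006,0]
    - [0,0,0]
  delta_rot:
    - [0,0,0]
    - [0,0,0]
    - [0,0,0]
    - [0,0,0]
  grip: [-1,-1,-1,-1]

```text
clock: 19.8
tool_pos: [0.4749, -0.2327, 0.1028]
eef_rot: [0.13, 0.991, 0.0, 0.002]
contact_force: [5.8, -3.6, 1.8]
opening: 0.176
finger_force: 15.0
```

```bash
python3 -c "
from h import *
st(); p=r.get_state()['tool_pos'];print(np.linalg.norm(p[:2]-[.5293,-.2226]))"
```

```text
19.8 q [ 0.47  0.9  -0.17  1.99  0.48  0.29  1.21] p [ 0.4749 -0.2327  0.1028] yaw 75.02 tilt [ 0.0042 -0.0005] F [ 5.84 -3.56  1.76] M [-0.973 -1.019 -0.008] o 0.176 ff 15.0
0.05532834465848076
```

Emit:
play_rows:
  translation:
    - [0.0014,-0.0006,0]
    - [0,0,0]
    - [0,0,0]
  delta_rot:
    - [0,0,0]
    - [0,0,0]
    - [0,0,0]
  grip: [-1,-1,-1]

```text
clock: 20.18
tool_pos: [0.4747, -0.2327, 0.1028]
eef_rot: [0.13, 0.991, 0.0, 0.003]
contact_force: [6.9, -4.0, -0.2]
opening: 0.174
finger_force: 15.0
```

```bash
python3 -c "
from h import *
st(); p=r.get_state()['tool_pos'];print(np.linalg.norm(p[:2]-[.5293,-.2226]))"
```

```text
20.18 q [ 0.47  0.9  -0.17  1.99  0.48  0.29  1.21] p [ 0.4747 -0.2327  0.1028] yaw 75.05 tilt [ 0.0068 -0.0003] F [ 6.91 -4.01 -0.2 ] M [-0.855 -1.403 -0.026] o 0.174 ff 15.0
0.05551147128619497
```

The carriage is at its stop (55.5 mm, no further movement). I'll release, go up and look.

Emit:
play_rows:
  translation:
    - [0,0,0]
    - [0,0,0]
    - [0,0,0]
    - [0,0,-0.02]
    - [0,0,-0.04]
    - [0,0,-0.04]
    - [0,0,-0.04]
    - [0,0,0]
    - [0,0,0]
  delta_rot:
    - [0,0,0]
    - [0,0,0]
    - [0,0,0]
    - [0,0,0]
    - [0,0,0]
    - [0,0,0]
    - [0,0,0]
    - [0,0,0]
    - [0,0,0]
  grip: [0,0,0,0,0,0,0,0,0]

```text
clock: 21.3
tool_pos: [0.471, -0.2324, 0.2417]
eef_rot: [0.13, 0.991, 0.0, -0.001]
contact_force: [1.0, 0.3, -0.3]
opening: 0.498
finger_force: 0.0
```

```bash
python3 -c "
from h import *
st(); a=r.snapshot('scene'); r.snapshot('top')
for c in('scene','top'):
  for t in ('knob_top','pull_post_top','vial'): print(c,t,[(np.round(x['point'],3),round(x['confidence'],2)) for x in r.look_for(c,t)[:2]])
print(proj('scene',(.4748,-.2306,.07)))
cv2.imwrite('pics/e.png',cv2.resize(a[120:300,230:470],(800,600),interpolation=cv2.INTER_CUBIC))"
```

```text
21.3 q [ 0.58  0.66 -0.34  1.92  0.37  0.62  1.31] p [ 0.471  -0.2324  0.2417] yaw 75.03 tilt [-0.0018  0.0006] F [ 0.97  0.28 -0.34] M [ 0.076 -0.015 -0.027] o 0.498 ff 0.0
scene knob_top []
scene pull_post_top [(array([ 0.519, -0.23 ,  0.027]), 0.86), (array([ 0.575, -0.234,  0.044]), 0.72)]
scene vial [(array([ 0.57 , -0.063,  0.026]), 0.5)]
top knob_top [(array([ 0.662, -0.2  ,  0.112]), 0.66)]
top pull_post_top []
top vial [(array([ 0.578, -0.063,  0.054]), 0.67)]
[293.10076693 253.85870634]
```

View pics/e.png

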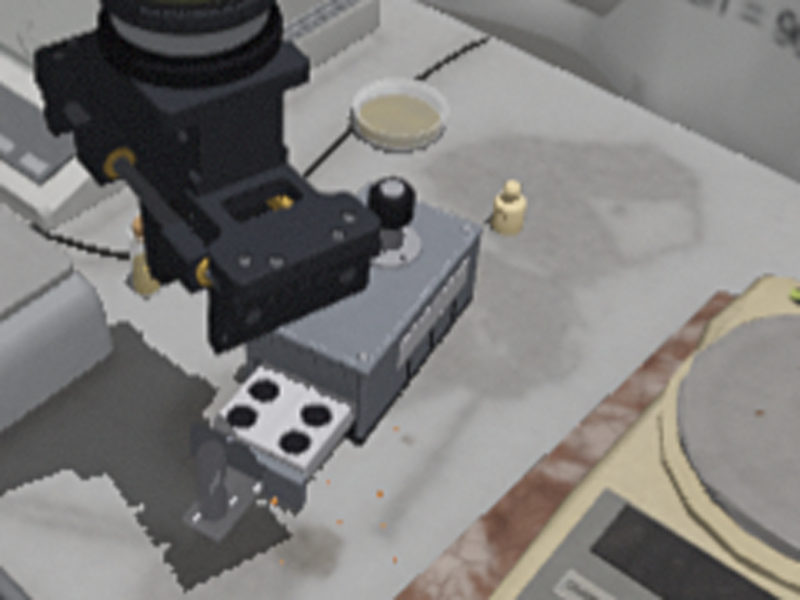

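The picture shows the carriage drawn open with the post at about (293,254), the knob raised on its shank at about (347,177), and the vial standing at about (273,197).

```bash
python3 -c "
from h import *
print(r.finish_job())"
```

```text
the job is handed in; nothing more can be done
None
```

The job is handed in: the screw is out and stays out by itself, the carriage is open to its stop (about 55 mm), the vial is still standing, and it took about 21 s. One doubt remains on the thread limit: the straight-up load on the thread stayed near 6 N or less, but the stop was met at about 0.3–0.4 N m, and the load that put on the thread could not be measured.

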